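# Set out the nail-sample plaques in the window

## Task

Get the window display ready: first clear the yellow buffer block from in front of the low batten and lay it flat in the shallow steel tray. Then lift every sample plaque out of its deep pot and lean them side by side, upright but tipped back a little like picture frames, feet on the sill and backs against the window side of the batten (the side away from the robot). Leave the pots standing, and do not disturb the finger rest, nail pusher or polish bottle.

Things in the scene. Friction and masses are not known exactly. Their poses are not given: they have to be found in the camera images.
- plaque1_c (a point): centre of a rigid white nail-sample plaque, 10 mm thick (own x), 46 wide (own y), 68 tall (own z, up), about 45 g; both faces alike. Starts upright inside pot1, foot 6 mm above the sill, loose in the pot's floor slot (tilts up to 0.1 rad), top edge 34 mm below the pot's rim. All plaques are alike. May be absent (its pot is then empty)
- plaque2_c (a point): centre of a rigid white nail-sample plaque, 10 mm thick (own x), 46 wide (own y), 68 tall (own z, up), about 45 g; both faces alike. Starts upright inside pot2, foot 6 mm above the sill, loose in the pot's floor slot (tilts up to 0.1 rad), top edge 34 mm below the pot's rim. All plaques are alike. May be absent (its pot is then empty)
- plaque3_c (a point): centre of a rigid white nail-sample plaque, 10 mm thick (own x), 46 wide (own y), 68 tall (own z, up), about 45 g; both faces alike. Starts upright inside pot3, foot 6 mm above the sill, loose in the pot's floor slot (tilts up to 0.1 rad), top edge 34 mm below the pot's rim. All plaques are alike. May be absent (its pot is then empty)
- plaque4_c (a point): centre of a rigid white nail-sample plaque, 10 mm thick (own x), 46 wide (own y), 68 tall (own z, up), about 45 g; both faces alike. Starts upright inside pot4, foot 6 mm above the sill, loose in the pot's floor slot (tilts up to 0.1 rad), top edge 34 mm below the pot's rim. All plaques are alike. May be absent (its pot is then empty)
- pot1: loose deep square steel pot, open on top, 86 x 86 mm outside, 76 x 76 inside, 108 tall, 0.8 kg; origin at the centre of its underside. On its 6 mm floor lies a 22 mm high rubber insert with a slot 12.4 mm wide (own x), 50 long (own y) in the middle that holds the plaque's foot. Too narrow to enter with wide-open fingers
- pot2: loose deep square steel pot, open on top, 86 x 86 mm outside, 76 x 76 inside, 108 tall, 0.8 kg; origin at the centre of its underside. On its 6 mm floor lies a 22 mm high rubber insert with a slot 12.4 mm wide (own x), 50 long (own y) in the middle that holds the plaque's foot. Too narrow to enter with wide-open fingers
- pot3: loose deep square steel pot, open on top, 86 x 86 mm outside, 76 x 76 inside, 108 tall, 0.8 kg; origin at the centre of its underside. On its 6 mm floor lies a 22 mm high rubber insert with a slot 12.4 mm wide (own x), 50 long (own y) in the middle that holds the plaque's foot. Too narrow to enter with wide-open fingers
- pot4: loose deep square steel pot, open on top, 86 x 86 mm outside, 76 x 76 inside, 108 tall, 0.8 kg; origin at the centre of its underside. On its 6 mm floor lies a 22 mm high rubber insert with a slot 12.4 mm wide (own x), 50 long (own y) in the middle that holds the plaque's foot. Too narrow to enter with wide-open fingers
- batten: low dark teak batten fixed on the sill, 22 mm thick (own x), 320 mm long (own y), 34 mm high; origin at the centre of its underside; its own +x looks away from the robot, to the window: the plaques lean against that +x face
- buffer_c (a point): centre of the yellow plastic nail-buffer block, 95 mm long (own x), 26 mm wide (own y), 26 mm high, 40 g, lying loose on the sill in front of the batten on its window side
- tray: shallow open stainless tray fixed on the sill, 120 mm (own x) by 150 mm (own y) outside, rim 18 mm high, walls 4 mm, floor 4 mm thick; origin at the centre of its underside
- rest: blue silicone finger rest, a saddle 70 x 36 x 26 mm, loose bystander; origin at the centre of its underside
- pusher: stainless nail pusher, a flat rod 128 mm long (own x), 7 mm high, loose bystander beside the pots; origin at the centre of its underside
- bottle: one empty glass polish bottle with a black cap, 28 mm diameter, 70 mm tall, standing loose, bystander; origin at the centre of its underside

How it is judged (in metres and radians):
On the way, in this order (a step that is already met when the one before it is completed fails the run):
1. the buffer block lies flat in the tray (x of buffer_c in the frame of tray between -0.055 and 0.055 m and y of buffer_c in the frame of tray between -0.07 and 0.07 m and z of buffer_c in the frame of tray below 0.026 m and angle between buffer_c's own x axis and vertical between 1.39 and 1.75 rad), for 0.2 s.
2. every plaque leans against the window side of the batten (angle between plaque1_c's own z axis and vertical between 0.12 and 0.6 rad and x of plaque1_c in the frame of batten between 0.012 and 0.05 m and y of plaque1_c in the frame of batten between -0.16 and 0.16 m and height (world z) of plaque1_c between 0.022 and 0.045 m and angle between the y axis of each of plaque1_c, plaque2_c, plaque3_c, plaque4_c and the y axis of batten, either way round below 0.35 rad and angle between plaque2_c's own z axis and vertical between 0.12 and 0.6 rad and x of plaque2_c in the frame of batten between 0.012 and 0.05 m and y of plaque2_c in the frame of batten between -0.16 and 0.16 m and height (world z) of plaque2_c between 0.022 and 0.045 m and angle between plaque3_c's own z axis and vertical between 0.12 and 0.6 rad and x of plaque3_c in the frame of batten between 0.012 and 0.05 m and y of plaque3_c in the frame of batten between -0.16 and 0.16 m and height (world z) of plaque3_c between 0.022 and 0.045 m and angle between plaque4_c's own z axis and vertical between 0.12 and 0.6 rad and x of plaque4_c in the frame of batten between 0.012 and 0.05 m and y of plaque4_c in the frame of batten between -0.16 and 0.16 m and height (world z) of plaque4_c between 0.022 and 0.045 m and distance between plaque1_c and plaque2_c above 0.044 m and distance between each of plaque1_c, plaque2_c and plaque3_c above 0.044 m and distance between each of plaque1_c, plaque2_c, plaque3_c and plaque4_c above 0.044 m), for 0.3 s.
At the end, for the whole second after the job is handed in: Buffer flat inside the tray; every plaque present on the batten's window side, foot on the sill, leaning 0.12-0.6 rad, centre 12-50 mm from the batten's mid-line and 22-45 mm high, within its length, along it to 0.35 rad, centres over 44 mm apart; pots upright to 0.1 rad (all of step 1 and all of step 2 and angle between each of pot1, pot2, pot3, pot4's own z axis and vertical below 0.1 rad); the robot touches nothing.
It fails at once if a pot is tipped by more than 0.5 rad (angle between any of pot1, pot2, pot3, pot4's own z axis and vertical above 0.5 rad).
It fails at once if the finger rest, nail pusher or polish bottle is moved more than 40 mm or the bottle knocked over (distance of any of rest, pusher, bottle from where it was at the start of the episode above 0.04 m or angle between bottle's own z axis and vertical above 0.6 rad).
Of plaque1, plaque2, plaque3, plaque4 only 3 to 4 are there at a start; the rules pass over those that are not, and their reading is None.
At some moment in a run one of pot1, pot2, pot3, pot4, buffer may be knocked a few centimetres aside while the robot is not near it.
It also fails if it takes over 210 s, if anything falls off the work surface, if the arm or the gripper's body presses on something with over 40 N, if the wrist force passes 120 N, or if a joint passes its speed limit or range.

## Robot

A 6-joint arm with a two-finger parallel gripper is mounted at the origin on the work surface. World frame = base frame: x ahead of the robot, y to its left, z up, the work surface at z = 0. Lengths are in mm, angles in rad, forces in N, time in s.
With the tool pointing down it reaches from about 275 to 750 mm from the base axis. Payload 10.2 kg.
Tool frame: the origin (TCP) lies between the finger pads; the fingertips stand 19 mm ahead of it and the grasp point (between the pads) is the TCP (tips_ahead is the z of the fingertips in the tool frame, in mm); z points along the fingers, y is the direction in which the jaws open and shut (so a half turn about z gives the same grasp; the last joint's range is limited). The gripper opens to 88 mm and grips with 3 to 60 N. Pads are 18 mm wide; open, the fingers measure 123 mm over their backs; the gripper's body (75 mm by 187 mm) begins 45 mm behind the grasp point.
Start: joints at [-1.366, 0.313, 1.498, -0, 1.331, -0.223], TCP at [217.795, -477.699, 257.72] pointing down, gripper open.
Joint ranges: [-2.94, 2.94], [-0.97, 2.17], [0.19, 2.56], [-1.23, 4.37], [0.02, 3.11], [-2.88, 2.88]. Speed limits (rad/s): [2.39, 2.39, 3.01, 3.14, 3.14, 3.14].

## Interface

Orientations are given as a rotation vector (axis times angle).
In Python, from bench import * gives the robot as it stands.
- The arm moves only by the tool apply_moves, never from a script. Its arguments are lists of equal length, an entry for each row: "dp": the shift along the tool's x, y, z in mm, a list of three; "twist": the turn about the tool's z in rad; "hand": the closure, from -1 (fully open) to 1 (shut), so that 0 is half open. A call has 1 to 12 rows; each row is the pose to reach, as a shift and turn from the pose commanded when the call began, along the tool's axes at that moment; what a row does not reach only later rows make up. A row lasts 1/8 s, in which the tool goes at most 62.5 mm and 10.7 degrees, less where a joint would pass 70% of its speed; a pose out of reach is approached as far as the arm can. A call with a gripper value outside its range is refused whole. The fingers move at their own pace and stop on an object; "newtons" is the grip in N (left out, the last holds). Time passes only in rows, so rows that repeat a pose let the fingers close. It gives the time, the measured TCP pose, the force and the opening at its end, in the units of the state.
- state(): the state, without advancing time (a new reading comes with each control period).
- read_camera(name): name is "scene" or "top"; returns the picture (384x512x3 uint8, blue, green, red); there is no depth.
- camera_info(name): a dict with "intrinsics" (3x3 intrinsics, pixels), "T" (4x4, takes a point from camera to world coordinates). Camera axes: x right, y down, z forward; pixel columns grow to the right and rows downward; lengths in mm; the calibration is good to about 2 mm. A picture is of the moment at which its call begins. camera_info takes no time and is no camera call.
- job_done(): hands the job in, once; it reports no verdict.
Trained networks look in the newest picture that a camera, given by its name, has taken for a name from the list of things; names that differ only in an ending like _2 or _b are one class to them, and where a whole thing is asked for, a point or a joint stands for the part that bears it (a point fixed in the world has none). Each returns a list of dicts, best first, with "conf" (0 to 1); they miss things now and then, are a little off and sometimes report something else, mostly with a low value. They report only what shows in the picture. A call takes as long as a camera call.
- recognise(target, camera): "xyz" ([x, y, z] in mm, in world coordinates, good to about 4 mm: the middle of the surface that is visible of it).
- silhouettes(target, camera): "pixels" (384x512 bool, what is visible of it).
The state is a dict: "time": time; "joints": joint angles; "dq": joint speeds; "joint_efforts": joint torques, N m; "ee_pos": TCP position; "eef_rot": TCP orientation; "contact_force": force on the tool from outside, world axes, zero at the start; "wrist_torque": the same for the moment, N m; "width": finger opening in mm.
Only numpy, scipy, OpenCV 4.12 (cv2) and the standard library are available. Lean on these libraries where they do the work, as an engineer would, in place of code of your own. Each camera call takes 0.05 s, during which the arm holds its last target. There are 200 camera calls.

## Working session

There is one attempt and no reset: what is moved stays moved. The work goes in short steps, Python scripts to look and compute and a tool call to move; the robot and the scene stay as the last step left them, time stands still between calls to the robot, and variables do not carry over. Pictures are saved under pics/ and viewed, about 12 in all and at most 16, crops included, and the job is handed in when it is done.

Besides the shell and the picture viewer there is one more tool, called after "Call:" as name([rows], argument=value, ...), one row to a line, values as JSON. apply_moves: Moves the arm, as the interface text tells. Its arguments: {"type":"object","properties":{"dp":{"type":"array"},"twist":{"type":"array"},"hand":{"type":"array"},"newtons":{"type":"number"}},"required":["dp","twist","hand"]}

```bash
ls; mkdir -p pics
python3 - <<'E'
from bench import *
import cv2,numpy as np
s=state();print({k:np.round(v,3).tolist() for k,v in s.items()})
for c in("scene","top"):
    i=camera_info(c);print(c,np.round(i["intrinsics"],1).tolist(),np.round(i["T"],3).tolist())
    cv2.imwrite(f"pics/{c}0.png",read_camera(c))
    for n in["plaque1_c","pot1","batten","buffer_c","tray","rest","pusher","bottle"]:
        print(n,[(np.round(d["xyz"]).tolist(),round(d["conf"],2)) for d in recognise(n,c)])
E
```

```text
pics
{'time': 0.0, 'joints': [-1.366, 0.313, 1.498, 0.0, 1.331, -0.223], 'dq': [0.001, -0.0, 0.0, -0.001, 0.0, 0.002], 'joint_efforts': [0.002, -40.221, -25.227, 0.07, 0.035, -0.0], 'ee_pos': [217.732, -477.471, 257.182], 'eef_rot': [-3.069, -0.667, -0.0], 'contact_force': [-0.082, 0.279, -0.054], 'wrist_torque': [-0.014, -0.027, 0.003], 'width': 88.034}
scene [[455.3, 0.0, 250.7], [0.0, 455.3, 189.5], [0.0, 0.0, 1.0]] [[-0.689, 0.623, -0.37, 1109.224], [0.724, 0.582, -0.37, 511.354], [-0.015, -0.523, -0.852, 1255.011], [0.0, 0.0, 0.0, 1.0]]
plaque1_c [([666.0, -110.0, 62.0], 0.68)]
pot1 [([637.0, -252.0, 68.0], 0.95), ([667.0, -106.0, 69.0], 0.94), ([464.0, -127.0, 71.0], 0.9), ([493.0, -288.0, 69.0], 0.86)]
batten [([459.0, 209.0, 31.0], 0.87)]
buffer_c [([527.0, 233.0, 24.0], 0.74), ([633.0, -249.0, 70.0], 0.6), ([668.0, -103.0, 68.0], 0.24)]
tray [([658.0, 126.0, 4.0], 0.66)]
rest [([563.0, -4.0, 14.0], 0.81)]
pusher [([530.0, -456.0, 7.0], 0.49)]
bottle [([651.0, 371.0, 36.0], 0.7)]
top [[473.0, 0.0, 259.8], [0.0, 473.0, 196.2], [0.0, 0.0, 1.0]] [[0.009, -0.997, 0.079, 491.611], [-1.0, -0.008, 0.011, -46.361], [-0.01, -0.079, -0.997, 1236.916], [0.0, 0.0, 0.0, 1.0]]
plaque1_c [([657.0, -107.0, 78.0], 0.7), ([479.0, -307.0, 33.0], 0.24)]
pot1 [([477.0, -309.0, 33.0], 0.95), ([665.0, -113.0, 33.0], 0.85), ([457.0, -134.0, 28.0], 0.68), ([630.0, -274.0, 47.0], 0.57)]
batten [([459.0, 196.0, 31.0], 0.55)]
buffer_c [([640.0, 367.0, 38.0], 0.72)]
tray [([658.0, 129.0, 5.0], 0.92)]
rest [([552.0, -5.0, 16.0], 0.8)]
pusher [([530.0, -450.0, 5.0], 0.71)]
bottle [([638.0, 368.0, 32.0], 0.58)]
```

View pics/top0.png

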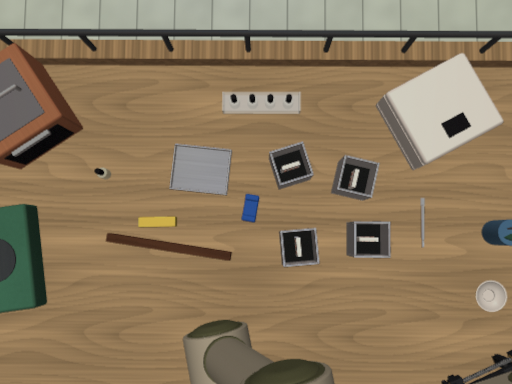

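View pics/scene0.png

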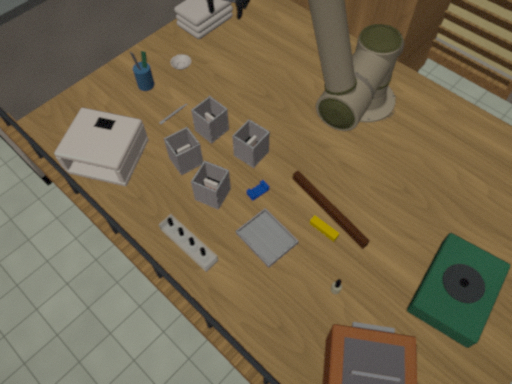

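Four plaques, one per pot: pots at about (291,165), (357,177), (299,247), (371,239) in the top image. The buffer is at (157,222), the batten runs (107,237)-(231,257), and the tray is at (202,170). Next I take enlarged crops and start the measuring helpers.

```bash
cat > h.py <<'E'
from bench import *
import cv2,numpy as np
from scipy.spatial.transform import Rotation as Ro
from scipy.optimize import least_squares
def cam(c):
    i=camera_info(c);return np.array(i["intrinsics"]),np.array(i["T"])
def px2w(c,uv,z):
    K,T=cam(c);uv=np.atleast_2d(np.asarray(uv,float))
    d=(T[:3,:3]@np.linalg.inv(K)@np.c_[uv,np.ones(len(uv))].T).T
    s=(z-T[2,3])/d[:,2];return (T[:3,3]+d*s[:,None])[:,:2]
def w2px(c,P):
    K,T=cam(c);P=np.atleast_2d(np.asarray(P,float))
    q=(K@(T[:3,:3].T@(P-T[:3,3]).T)).T;return q[:,:2]/q[:,2:]
def rect(c,mask,z):
    """min-area rectangle of mask projected onto plane z: centre, (long,short), yaw of long side"""
    n,l,st,_=cv2.connectedComponentsWithStats(mask.astype(np.uint8))
    k=1+np.argmax(st[1:,4]);uv=np.argwhere(l==k)[:,::-1]
    w=px2w(c,uv,z).astype(np.float32)
    (cx,cy),(a,b),_=r=cv2.minAreaRect(w);p=cv2.boxPoints(r);e=[p[1]-p[0],p[2]-p[1]];e=max(e,key=np.linalg.norm)
    m=w.mean(0);return np.round([cx,cy,max(a,b),min(a,b),np.arctan2(e[1],e[0])%np.pi,m[0],m[1],len(uv)],3)
def move(p,yaw=None):
    """dp & twist to world TCP p with jaw (tool y) axis at world yaw (mod pi)"""
    s=state();R=Ro.from_rotvec(s["eef_rot"]).as_matrix();y=R[:,1];tw=0
    if yaw is not None:
        cur=np.arctan2(y[1],y[0]);tw=-((yaw-cur+np.pi/2)%np.pi-np.pi/2)  # tool z down: +twist is -yaw
    d=R.T@(np.array(p)-s["ee_pos"])
    print("t",round(s["time"],2),"pos",np.round(s["ee_pos"],1),"j6",round(s["joints"][5],2),"w",round(s["width"],1),"F",np.round(s["contact_force"],1))
    print("dp",np.round(d,1),"twist",round(tw,3),"or",round(tw-np.sign(tw)*np.pi,3))
E
python3 - <<'E'
from h import *
im=read_camera("top");hsv=cv2.cvtColor(im,cv2.COLOR_BGR2HSV)
cv2.imwrite("pics/c1.png",cv2.resize(im[135:275,265:395],None,fx=5,fy=4*1.05,interpolation=cv2.INTER_CUBIC)[:600])
m=cv2.inRange(hsv,(20,120,120),(35,255,255));m[:,250:]=0;m[:200]=0;m[240:]=0
print("buf",rect("top",m,26))
for n,z in(("batten",34),("tray",18),("rest",26),("pusher",7)):
    for d in silhouettes(n,"top")[:1]: print(n,d["conf"],rect("top",d["pixels"],z))
for d in silhouettes("plaque1_c","top"): print("pl",round(d["conf"],2),rect("top",d["pixels"],74))
for d in silhouettes("pot1","top"): print("pot",round(d["conf"],2),rect("top",d["pixels"],108))
s=silhouettes("batten","scene")[:1]
if s: print("bat scene",rect("scene",s[0]["pixels"],34))
E
```

```text
buf [521.492 230.757  95.345  27.527   1.611 521.542 230.505 404.   ]
batten 0.68 [ 457.916  198.178  317.916   25.504    1.422  458.028  201.244 1108.   ]
tray 0.61 [6.58577e+02 1.21808e+02 1.54945e+02 1.23522e+02 1.48300e+00 6.57975e+02
 1.21316e+02 2.71000e+03]
rest 0.6 [556.106  -9.139  73.371  39.156   2.909 555.058  -8.074 401.   ]
pusher 0.56 [ 492.585 -454.291   56.648    7.72     3.124  491.029 -453.372   65.   ]
pl 0.7 [ 658.386 -108.525   47.069   17.342    1.903  658.945 -109.435  120.   ]
pot 0.96 [ 480.751 -290.767  103.068   82.685    1.58   480.922 -291.193 1469.   ]
pot 0.93 [ 461.055 -127.027   89.299   86.726    1.675  460.667 -127.47  1264.   ]
pot 0.76 [ 6.27322e+02 -2.60682e+02  9.71140e+01  9.68640e+01  1.33000e+00
  6.27709e+02 -2.60877e+02  1.38100e+03]
pot 0.6 [ 6.56487e+02 -1.05885e+02  9.42850e+01  9.11860e+01  3.19000e-01
  6.56347e+02 -1.06425e+02  1.29900e+03]
bat scene [ 462.059  196.785  326.187   39.381    1.427  463.128  200.94  1122.   ]
```

View pics/c1.png

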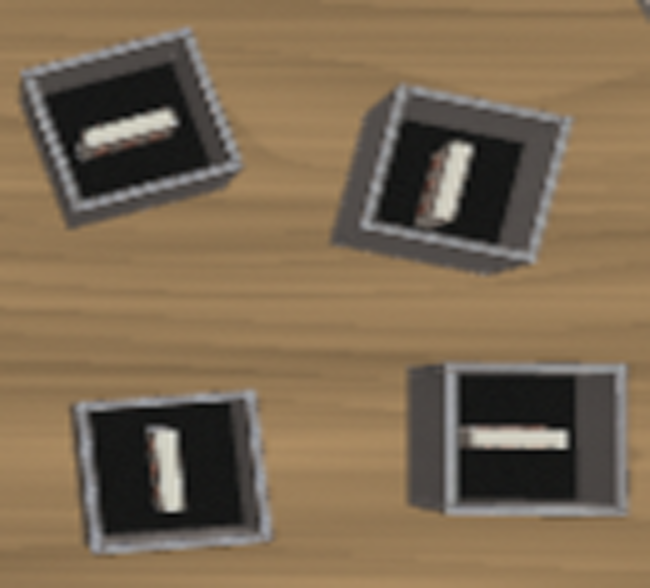

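```bash
cat >> h.py <<'E'
def plaques(im,box=(135,275,265,395),thr=190,z=74):
    """bright top faces: centre at height z, yaw of the long side"""
    g=im.min(2).astype(float);r0,r1,c0,c1=box;m=np.zeros(g.shape,np.uint8);m[r0:r1,c0:c1]=(g[r0:r1,c0:c1]>thr)
    n,l,st,_=cv2.connectedComponentsWithStats(m);out=[]
    for k in range(1,n):
        if st[k,4]<15: continue
        w=px2w("top",np.argwhere(l==k)[:,::-1],z);q=w-w.mean(0)
        e,v=np.linalg.eigh(np.cov(q.T));out.append([*w.mean(0),np.arctan2(v[1,1],v[0,1])%np.pi,*np.sqrt(12*e[::-1])])
    return np.round(out,2)
E
python3 - <<'E'
from h import *
print(plaques(read_camera("top")))
move([521.5,230.8,120],0.04)
move([521.5,230.8,24],0.04)
E
```

```text
[[ 6.6273e+02 -1.0913e+02  1.8900e+00  4.0910e+01  5.2700e+00]
 [ 6.3399e+02 -2.6924e+02  2.9000e+00  4.2690e+01  5.3500e+00]
 [ 4.6286e+02 -1.2985e+02  9.0000e-02  4.4350e+01  6.0400e+00]
 [ 4.8268e+02 -3.0221e+02  1.5700e+00  4.2910e+01  4.6900e+00]]
t 1.35 pos [ 217.8 -477.7  257.7] j6 -0.22 w 88.1 F [-0.5 -0.4 -0.1]
dp [ 570.3 -518.6  137.7] twist -1.183 or 1.959
t 1.35 pos [ 217.8 -477.7  257.7] j6 -0.22 w 88.1 F [-0.5 -0.4 -0.1]
dp [ 570.3 -518.6  233.7] twist -1.183 or 1.959
```

Call:
apply_moves([
  [570,-518,100],
  [570,-518,100],
  [570,-518,100],
  [570,-518,100],
  [570,-518,100],
  [570,-518,100],
  [570,-518,100],
  [570,-518,100],
  [570,-518,100],
  [570,-518,100],
  [570,-518,100],
  [570,-518,100],
], twist=[-1.183,-1.183,-1.183,-1.183,-1.183,-1.183,-1.183,-1.183,-1.183,-1.183,-1.183,-1.183], hand=[0,0,0,0,0,0,0,0,0,0,0,0], newtons=15)

```text
time: 2.85
ee_pos: [511.7, 208.0, 161.0]
eef_rot: [2.176, 2.265, 0.001]
contact_force: [1.5, -0.2, 0.1]
width: 44.1
```

Run:
```python
from h import *
im=read_camera("top");hsv=cv2.cvtColor(im,cv2.COLOR_BGR2HSV)
s=[d for d in silhouettes("buffer_c","scene")]
for d in s: print(d["conf"],rect("scene",d["pixels"],26))
move([521.5,230.8,120],0.04)
```

```text
0.54 [524.866 229.873  96.863  33.697   1.589 524.977 231.594 314.   ]
t 2.95 pos [511.5 210.  159.8] j6 0.13 w 43.9 F [-0.5 -0.1  0.1]
dp [20.3 10.9 39.8] twist 0.005 or -3.137
```

Call:
apply_moves([
  [20,11,40],
  [20,11,40],
  [20,11,100],
  [20,11,136],
  [20,11,136],
  [20,11,136],
  [20,11,136],
  [20,11,136],
  [20,11,136],
], twist=[0,0,0,0,0,0,0,0,0], hand=[0,0,0,0,0,0,1,1,1])

```text
time: 4.08
ee_pos: [521.7, 226.3, 26.3]
eef_rot: [2.176, 2.265, 0.002]
contact_force: [-1.8, -1.3, 6.7]
width: 25.7
```

Run:
```python
from h import *
move([658.5,121.5,100],-0.088)
move([658.5,121.5,29],-0.088)
```

```text
t 4.08 pos [521.7 226.3  26.3] j6 0.16 w 25.7 F [-1.8 -1.3  6.7]
dp [-110.2  132.5  -73.5] twist 0.128 or -3.013
t 4.08 pos [521.7 226.3  26.3] j6 0.16 w 25.7 F [-1.8 -1.3  6.7]
dp [-110.2  132.4   -2.5] twist 0.128 or -3.013
```

Call:
apply_moves([
  [0,0,-40],
  [0,0,-74],
  [-110,132,-74],
  [-110,132,-74],
  [-110,132,-74],
  [-110,132,-74],
  [-110,132,-74],
  [-110,132,-74],
  [-110,132,-40],
  [-110,132,-5],
  [-110,132,-5],
  [-110,132,-5],
], twist=[0,0,0.128,0.128,0.128,0.128,0.128,0.128,0.128,0.128,0.128,0.128], hand=[1,1,1,1,1,1,1,1,1,1,1,1])

```text
time: 5.58
ee_pos: [657.6, 122.1, 31.2]
eef_rot: [2.316, 2.122, 0.001]
contact_force: [-0.5, 0.1, -0.6]
width: 25.7
```

Run:
```python
from h import *
move([658.5,121.5,28],-0.088)
```

```text
t 5.58 pos [657.6 122.1  31.2] j6 0.1 w 25.7 F [-0.5  0.1 -0.6]
dp [-0.5  1.   3.3] twist 0.001 or -3.141
```

Call:
apply_moves([
  [0,0,1],
  [0,0,1],
  [0,0,1],
  [0,0,1],
  [0,0,-40],
  [0,0,-100],
  [0,0,-150],
  [0,0,-150],
], twist=[0,0,0,0,0,0,0,0], hand=[1,0.2,0.2,0.2,0.2,0.2,0.2,0.2])

```text
time: 6.58
ee_pos: [659.0, 121.6, 184.8]
eef_rot: [2.313, 2.118, 0.01]
contact_force: [-0.3, -0.3, -0.5]
width: 35.2
```

Run:
```python
from h import *
im=read_camera("scene");hsv=cv2.cvtColor(im,cv2.COLOR_BGR2HSV)
cv2.imwrite("pics/s1.png",cv2.resize(im[60:300,130:400],None,fx=2.9,fy=2.5))
t=read_camera("top");print(plaques(t))
```

```text
[[ 6.6293e+02 -1.0951e+02  1.9000e+00  4.1280e+01  5.3800e+00]
 [ 6.3290e+02 -2.6916e+02  2.9100e+00  4.2380e+01  5.3100e+00]
 [ 4.6286e+02 -1.2985e+02  9.0000e-02  4.4350e+01  6.0400e+00]
 [ 4.8268e+02 -3.0221e+02  1.5700e+00  4.2910e+01  4.6900e+00]]
```

View pics/s1.png

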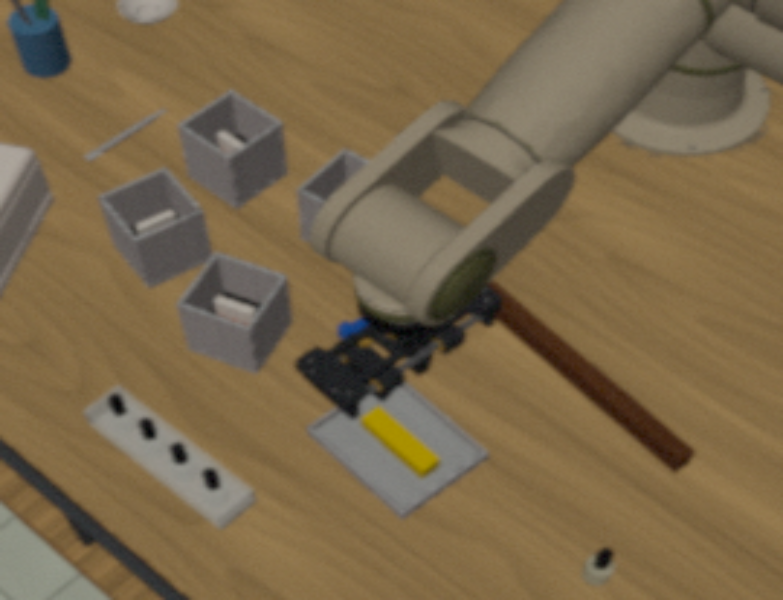

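The buffer lies flat in the tray at (400,440) in the crop, and the pots and plaques are undisturbed. Now the first plaque.

Run:
```python
from h import *
move([663,-109.5,150],1.90-np.pi/2)
move([663,-109.5,69],1.90-np.pi/2)
```

```text
t 6.67 pos [657.3 121.6 179.6] j6 0.1 w 35.3 F [-0.2  0.4 -1.3]
dp [-229.7   26.    29.6] twist -0.417 or 2.724
t 6.67 pos [657.3 121.6 179.6] j6 0.1 w 35.3 F [-0.2  0.4 -1.3]
dp [-229.7   26.1  110.6] twist -0.417 or 2.724
```

Run:
```python
from h import *
for q in([(22,72),(187,30),(240,165),(78,210)],[(403,87),(570,118),(532,260),(365,228)],[(73,403),(257,390),(268,535),(93,550)],[(447,363),(625,365),(625,515),(447,512)]):
    q=np.array(q)/[5,4.2]+[265-.4,135-.4];w=px2w("top",q,108);e=[np.linalg.norm(w[i]-w[i-1]) for i in range(4)];d=w[1]-w[0]
    print(w.mean(0).round(1),np.round(e,1),round(np.arctan2(d[1],d[0])%(np.pi/2),2))
```

```text
[ 662.4 -108.4] [84.  83.3 82.  82. ] 0.3
[ 632.5 -269.5] [83.4 81.8 83.8 81.5] 1.36
[ 463.  -128.7] [83.1 87.8 81.6 83.2] 0.09
[ 481.9 -300.8] [83.8 84.5 84.3 84. ] 1.57
```

Call:
apply_moves([
  [-230,26,10],
  [-230,26,10],
  [-230,26,10],
  [-230,26,10],
  [-230,26,10],
  [-230,26,10],
  [-230,26,10],
], twist=[-0.417,-0.417,-0.417,-0.417,-0.417,-0.417,-0.417], hand=[0.34,0.34,0.34,0.34,0.34,0.34,0.34])

```text
time: 7.55
ee_pos: [663.3, -108.2, 169.7]
eef_rot: [-1.825, -2.556, 0.0]
contact_force: [-0.6, 0.6, 0.3]
width: 29.1
```

Call:
apply_moves([
  [0,1,50],
  [0,1,75],
  [0,1,90],
  [0,1,101],
  [0,1,101],
  [0,1,101],
  [0,1,101],
  [0,1,101],
  [0,1,101],
], twist=[0,0,0,0,0,0,0,0,0], hand=[0.34,0.34,0.34,0.34,0.34,0.34,1,1,1], newtons=15)

```text
time: 8.68
ee_pos: [663.9, -109.7, 69.5]
eef_rot: [-1.827, -2.555, 0.001]
contact_force: [-2.8, -0.5, 4.8]
width: 10.4
```

Run:
```python
from h import *
C=np.array([458,198.2]);yb=1.422;t=np.array([np.cos(yb),np.sin(yb)]);n=np.array([t[1],-t[0]])
for s in(-90,-30,30,90):
    print(s,np.round(C+28*n+s*t,1))
p=C+28*n-90*t
move([*p,200],yb-np.pi/2)
```

```text
-90 [472.3 105. ]
-30 [481.2 164.4]
30 [490.1 223.7]
90 [499.  283.1]
t 8.68 pos [ 663.9 -109.7   69.5] j6 -0.67 w 10.4 F [-2.8 -0.5  4.8]
dp [ 265.1 -112.  -130.5] twist 0.478 or -2.664
```

Call:
apply_moves([
  [0,0,-30],
  [0,0,-80],
  [0,0,-130],
  [265,-112,-130],
  [265,-112,-130],
  [265,-112,-130],
  [265,-112,-130],
  [265,-112,-130],
  [265,-112,-130],
  [265,-112,-130],
  [265,-112,-80],
  [265,-112,-60],
], twist=[0,0,0,0.478,0.478,0.478,0.478,0.478,0.478,0.478,0.478,0.478], hand=[1,1,1,1,1,1,1,1,1,1,1,1])

```text
time: 10.18
ee_pos: [472.5, 104.1, 126.9]
eef_rot: [-2.381, -2.047, 0.003]
contact_force: [0.7, 1.2, 0.5]
width: 9.6
```

Run:
```python
from h import *
move([472.3,105,64],1.422-np.pi/2)
R=Ro.from_rotvec(state()["eef_rot"]).as_matrix();print(R.round(2))
cv2.imwrite("pics/t2.png",cv2.resize(read_camera("scene")[110:270,230:400],None,fx=4,fy=3.7))
```

```text
t 10.18 pos [472.5 104.1 126.9] j6 0.12 w 9.6 F [0.7 1.2 0.5]
dp [ 0.9 -0.2 62.9] twist -0.002 or 3.14
[[ 0.15  0.99 -0.  ]
 [ 0.99 -0.15  0.  ]
 [-0.   -0.   -1.  ]]
```

View pics/t2.png

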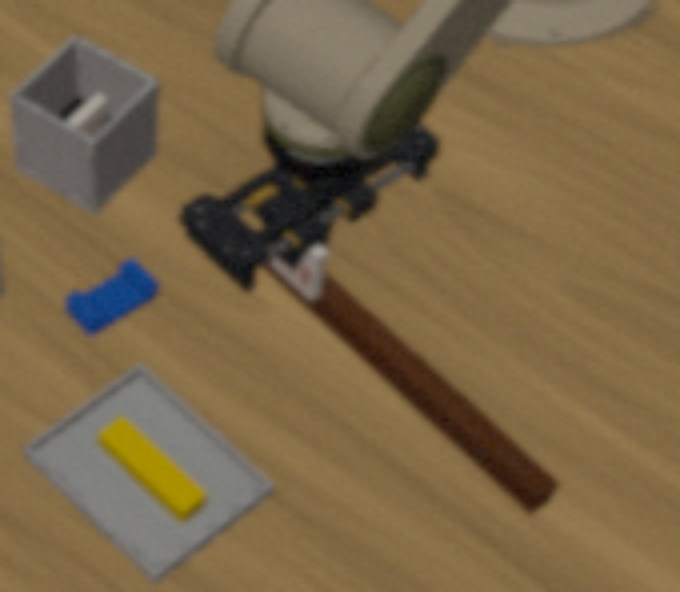

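The plaque hangs between the pads at (310,275) in the crop, over the sill on the window side of the batten. I lower it and release.

Call:
apply_moves([
  [1,0,40],
  [1,0,55],
  [1,0,60],
  [1,0,62],
  [1,0,63],
  [1,0,63],
  [1,0,63],
], twist=[0,0,0,0,0,0,0], hand=[1,1,1,1,1,1,1])

```text
time: 11.1
ee_pos: [472.9, 106.1, 66.5]
eef_rot: [2.38, 2.05, 0.001]
contact_force: [-0.5, 0.3, -0.3]
width: 9.5
```

Call:
apply_moves([
  [0,0,1],
  [0,0,2],
  [0,0,2],
], twist=[0,0,0], hand=[1,1,1])

```text
time: 11.48
ee_pos: [472.7, 106.1, 64.1]
eef_rot: [-2.381, -2.05, 0.0]
contact_force: [-0.1, 0.1, -0.7]
width: 9.2
```

Call:
apply_moves([
  [0,0,1],
  [0,0,1],
  [0,0,1],
  [0,0,1],
  [0,0,1],
], twist=[0,0,0,0,0], hand=[1,1,0.1,0.1,0.1])

```text
time: 12.1
ee_pos: [472.7, 106.1, 63.2]
eef_rot: [-2.381, -2.05, 0.0]
contact_force: [0.0, -0.3, -0.4]
width: 37.8
```

Call:
apply_moves([
  [0,-6,0],
  [0,-12,0],
  [0,-15,0],
  [0,-18,0],
  [0,-21,0],
  [0,-24,0],
  [0,-26,0],
  [0,-27,0],
  [0,-27,0],
], twist=[0,0,0,0,0,0,0,0,0], hand=[0.1,0.1,0.1,0.1,0.1,0.1,0.1,0.1,0.1])

```text
time: 13.22
ee_pos: [446.1, 110.1, 63.2]
eef_rot: [2.381, 2.05, 0.0]
contact_force: [-0.1, 0.6, -0.1]
width: 39.7
```

Run:
```python
from h import *
move([632.8,-269.2,190],2.91-np.pi/2)
cv2.imwrite("pics/t3.png",cv2.resize(read_camera("scene")[130:250,260:400],None,fx=5,fy=4.8,interpolation=cv2.INTER_CUBIC))
```

```text
t 13.22 pos [446.1 110.1  63.2] j6 0.14 w 39.7 F [-0.1  0.6 -0.1]
dp [-347.4  241.  -126.8] twist -1.488 or 1.653
```

View pics/t3.png

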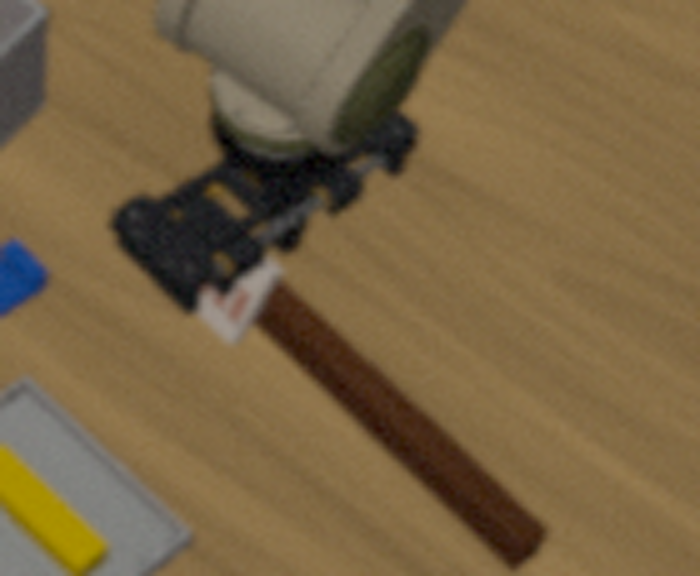

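The plaque appears to lean on the batten at (240,300) in the crop. I lift and go to the second pot.

Call:
apply_moves([
  [0,0,-30],
  [0,0,-80],
  [0,0,-127],
  [-347,241,-127],
  [-347,241,-127],
  [-347,241,-127],
  [-347,241,-127],
  [-347,241,-127],
  [-347,241,-127],
  [-347,241,-127],
  [-347,241,-127],
  [-347,241,-127],
], twist=[0,0,0,1.653,1.653,1.653,1.653,1.653,1.653,1.653,1.653,1.653], hand=[0.1,0.1,0.1,0.34,0.34,0.34,0.34,0.34,0.34,0.34,0.34,0.34])

```text
time: 14.78
ee_pos: [632.8, -269.5, 189.4]
eef_rot: [-3.119, 0.372, 0.001]
contact_force: [-0.7, 0.3, -0.7]
width: 29.0
```

Run:
```python
from h import *
t=read_camera("top")
print(plaques(t))
print("lean",plaques(t,(220,275,90,240),160,66))
for d in silhouettes("plaque1_c","top"): print("pl",round(d["conf"],2),rect("top",d["pixels"],40))
for d in silhouettes("plaque1_c","scene"): print("pl sc",round(d["conf"],2),rect("scene",d["pixels"],40))
for d in recognise("pot1","scene"): print(np.round(d["xyz"]),round(d["conf"],2))
cv2.imwrite("pics/t4.png",np.hstack([cv2.resize(t[140:280,90:390],(600,280)),]))
b=cv2.resize(t[200:280,90:260],(600,282),interpolation=cv2.INTER_CUBIC)
cv2.imwrite("pics/t4.png",np.vstack([cv2.resize(t[140:280,200:500],(600,280)),b]))
move([632.8,-269.2,69],2.91-np.pi/2)
```

```text
[]
lean [[449.85 109.78   1.43  41.87   7.14]]
pl 0.85 [460.656 109.795  50.39   37.881   1.429 460.146 109.278 269.   ]
pl 0.62 [ 622.865 -311.712   17.687   10.207    1.579  623.919 -313.672   27.   ]
pl sc 0.44 [4.65547e+02 1.15150e+02 6.12910e+01 3.24020e+01 2.31000e-01 4.68190e+02
 1.19483e+02 1.29000e+02]
pl sc 0.3 [570.109  -3.972  74.143  44.119   3.006 571.979  -2.224 247.   ]
[ 489. -289.   71.] 0.92
[ 464. -126.   71.] 0.91
[ 634. -251.   68.] 0.71
[ 662. -112.   62.] 0.65
t 14.97 pos [ 632.8 -268.7  190. ] j6 1.23 w 29.1 F [-0.1  0.1  0.4]
dp [1.00e-01 5.00e-01 1.21e+02] twist 0.004 or -3.138
```

View pics/t4.png

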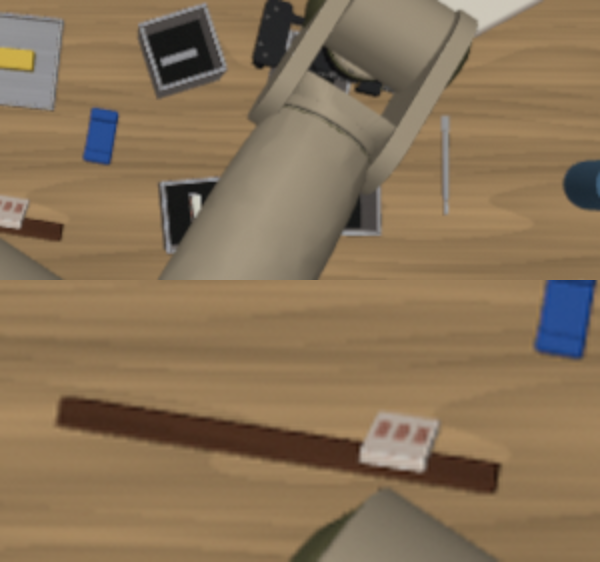

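Plaque 1 leans at (400,440) in the lower crop, its top face over the batten, and its measured offset of 5.05 mm matches θ≈0.34. Pot A stands empty. I descend on pot B.

Call:
apply_moves([
  [0,0,50],
  [0,0,95],
  [0,0,110],
  [0,0,120],
  [0,0,121],
  [0,0,121],
  [0,0,121],
  [0,0,121],
  [0,0,121],
  [0,0,121],
], twist=[0,0,0,0,0,0,0,0,0,0], hand=[0.34,0.34,0.34,0.34,0.34,0.34,0.34,1,1,1])

```text
time: 16.23
ee_pos: [632.9, -269.0, 69.3]
eef_rot: [3.12, -0.362, 0.0]
contact_force: [-0.7, -0.2, 0.1]
width: 9.7
```

Run:
```python
from h import *
move([481.2,164.4,64],1.422-np.pi/2)
```

```text
t 16.23 pos [ 632.9 -269.    69.3] j6 1.23 w 9.7 F [-0.7 -0.2  0.1]
dp [-247.  -387.1    5.1] twist 1.488 or -1.653
```

Call:
apply_moves([
  [0,0,-30],
  [0,0,-80],
  [0,0,-120],
  [-247,-387,-120],
  [-247,-387,-120],
  [-247,-387,-120],
  [-247,-387,-120],
  [-247,-387,-120],
  [-247,-387,-120],
  [-247,-387,-120],
  [-247,-387,-120],
  [-247,-387,-120],
], twist=[0,0,0,-1.653,-1.653,-1.653,-1.653,-1.653,-1.653,-1.653,-1.653,-1.653], hand=[1,1,1,1,1,1,1,1,1,1,1,1])

```text
time: 17.73
ee_pos: [480.4, 166.1, 189.3]
eef_rot: [-2.372, -2.06, -0.0]
contact_force: [-0.3, -0.0, -0.8]
width: 10.2
```

Run:
```python
from h import *
move([481.2,164.4,63.2],1.422-np.pi/2)
```

```text
t 17.73 pos [480.4 166.1 189.3] j6 0.24 w 10.2 F [-0.3 -0.  -0.8]
dp [ -1.6   1.1 126.1] twist 0.008 or -3.134
```

Call:
apply_moves([
  [-1,1,60],
  [-1,1,105],
  [-1,1,118],
  [-1,1,123],
  [-1,1,125],
  [-1,1,125.5],
  [-1,1,126],
  [-1,1,126],
  [-1,1,126],
  [-1,1,126],
], twist=[0,0.008,0.008,0.008,0.008,0.008,0.008,0.008,0.008,0.008], hand=[1,1,1,1,1,1,1,1,1,1])

```text
time: 18.98
ee_pos: [482.1, 163.4, 63.3]
eef_rot: [2.389, 2.04, 0.0]
contact_force: [-0.3, 0.4, 0.5]
width: 10.2
```

Call:
apply_moves([
  [0,0,0],
  [0,0,0],
  [0,0,0],
  [0,-8,0],
  [0,-13,0],
  [0,-16,0],
  [0,-19,0],
  [0,-22,0],
  [0,-25,0],
  [0,-27,0],
  [0,-28,0],
  [0,-28,0],
], twist=[0,0,0,0,0,0,0,0,0,0,0,0], hand=[0.1,0.1,0.1,0.1,0.1,0.1,0.1,0.1,0.1,0.1,0.1,0.1])

```text
time: 20.48
ee_pos: [454.3, 167.7, 63.2]
eef_rot: [2.389, 2.04, -0.0]
contact_force: [-0.4, -0.7, 1.5]
width: 39.2
```

Run:
```python
from h import *
move([462.9,-129.8,190],0.09-np.pi/2)
```

```text
t 20.48 pos [454.3 167.7  63.2] j6 0.27 w 39.2 F [-0.4 -0.7  1.5]
dp [-292.5   55.  -126.8] twist 1.324 or -1.818
```

Call:
apply_moves([
  [0,0,-30],
  [0,0,-80],
  [0,0,-127],
  [0,0,-127],
], twist=[0,0,0,0], hand=[0.1,0.1,0.1,0.34])

```text
time: 20.98
ee_pos: [455.6, 167.9, 193.1]
eef_rot: [2.386, 2.038, 0.009]
contact_force: [-0.3, 0.3, -0.6]
width: 31.7
```

Run:
```python
from h import *
t=read_camera("top");p=plaques(t,thr=180);print(p)
p=[q for q in p if q[0]<500 and q[1]>-200][0]
move([*p[:2],190],p[2]-np.pi/2)
```

```text
[[ 4.6163e+02 -1.2934e+02  8.0000e-02  4.5700e+01  7.5100e+00]
 [ 4.4447e+02 -2.7419e+02  1.5500e+00  4.2070e+01  6.3200e+00]]
t 21.02 pos [454.7 167.7 190.9] j6 0.27 w 29.9 F [ 0.  -0.5 -1. ]
dp [-292.3   53.3    0.9] twist 1.334 or -1.808
```

Pot D was knocked and now reads (444,-274). Continuing with pot C.

Call:
apply_moves([
  [-292,54,0],
  [-292,54,0],
  [-292,54,0],
  [-292,54,0],
  [-292,54,0],
  [-292,54,0],
  [-292,54,0],
  [-292,54,0],
  [-292,54,0],
  [-292,54,0],
], twist=[1.33,1.33,1.33,1.33,1.33,1.33,1.33,1.33,1.33,1.33], hand=[0.34,0.34,0.34,0.34,0.34,0.34,0.34,0.34,0.34,0.34])

```text
time: 22.28
ee_pos: [461.9, -129.0, 189.9]
eef_rot: [-3.138, -0.135, 0.001]
contact_force: [-0.3, 0.2, 0.2]
width: 28.8
```

Run:
```python
from h import *
t=read_camera("top")
print("lean",plaques(t,(215,275,90,240),160,66))
for d in recognise("pot1","scene"): print(np.round(d["xyz"]),round(d["conf"],2))
move([462.5,-129.6,69.3],0.085-np.pi/2)
```

```text
lean [[457.08 164.44   1.43  36.53   7.83]
 [450.04 109.89   1.43  41.17   7.54]]
[ 489. -289.   71.] 0.92
[ 464. -126.   71.] 0.91
[ 634. -251.   68.] 0.71
[ 662. -112.   62.] 0.65
t 22.38 pos [ 462.  -129.   190.1] j6 0.97 w 29.1 F [ 0.9 -0.   0.5]
dp [  0.5   0.6 120.8] twist 0.0 or -3.141
```

Call:
apply_moves([
  [0,0,50],
  [0,0,95],
  [0,0,110],
  [0,0,120],
  [0,0,121],
  [0,0,121],
  [0,0,121],
  [0,0,121],
  [0,0,121],
  [0,0,121],
], twist=[0,0,0,0,0,0,0,0,0,0], hand=[0.34,0.34,0.34,0.34,0.34,0.34,0.34,1,1,1])

```text
time: 23.62
ee_pos: [462.0, -129.2, 69.2]
eef_rot: [3.139, 0.132, 0.0]
contact_force: [-0.1, -0.1, 1.1]
width: 9.7
```

Run:
```python
from h import *
move([490.1,223.7,64],1.422-np.pi/2)
```

```text
t 23.62 pos [ 462.  -129.2   69.2] j6 0.97 w 9.7 F [-0.1 -0.1  1.1]
dp [  57.5 -349.3    5.2] twist -1.338 or 1.803
```

Call:
apply_moves([
  [0,0,-30],
  [0,0,-80],
  [0,0,-120],
  [57,-349,-120],
  [57,-349,-120],
  [57,-349,-120],
  [57,-349,-120],
  [57,-349,-120],
  [57,-349,-120],
  [57,-349,-120],
  [57,-349,-120],
  [57,-349,-120],
], twist=[0,0,0,-1.338,-1.338,-1.338,-1.338,-1.338,-1.338,-1.338,-1.338,-1.338], hand=[1,1,1,1,1,1,1,1,1,1,1,1])

```text
time: 25.12
ee_pos: [489.6, 223.0, 189.1]
eef_rot: [-2.384, -2.045, 0.0]
contact_force: [-0.4, -0.7, 0.4]
width: 9.7
```

Run:
```python
from h import *
move([490.1,223.7,63.2],1.422-np.pi/2)
```

```text
t 25.12 pos [489.6 223.  189.1] j6 0.36 w 9.7 F [-0.4 -0.7  0.4]
dp [  0.8   0.4 125.9] twist -0.004 or 3.138
```

Call:
apply_moves([
  [1,0,60],
  [1,0,105],
  [1,0,118],
  [1,0,123],
  [1,0,125],
  [1,0,125.5],
  [1,0,126],
  [1,0,126],
  [1,0,126],
  [1,0,126],
], twist=[0,0,0,0,0,0,0,0,0,0], hand=[1,1,1,1,1,1,1,1,1,1])

```text
time: 26.38
ee_pos: [489.7, 224.4, 63.2]
eef_rot: [2.381, 2.05, 0.0]
contact_force: [0.6, 0.6, 0.6]
width: 9.6
```

Call:
apply_moves([
  [0,0,0],
  [0,0,0],
  [0,0,0],
  [0,-8,0],
  [0,-13,0],
  [0,-16,0],
  [0,-19,0],
  [0,-22,0],
  [0,-25,0],
  [0,-27,0],
  [0,-28,0],
  [0,-28,0],
], twist=[0,0,0,0,0,0,0,0,0,0,0,0], hand=[0.1,0.1,0.1,0.1,0.1,0.1,0.1,0.1,0.1,0.1,0.1,0.1])

```text
time: 27.88
ee_pos: [462.0, 228.6, 63.2]
eef_rot: [2.381, 2.05, 0.0]
contact_force: [0.4, 0.4, -0.2]
width: 39.7
```

Call:
apply_moves([
  [0,0,-30],
  [0,0,-80],
  [0,0,-127],
  [0,0,-127],
], twist=[0,0,0,0], hand=[0.1,0.1,0.1,0.34])

```text
time: 28.38
ee_pos: [463.3, 228.9, 193.3]
eef_rot: [2.378, 2.048, 0.009]
contact_force: [-0.9, 0.0, 0.0]
width: 31.8
```

Run:
```python
from h import *
t=read_camera("top");print(plaques(t,thr=180));p=plaques(t);print(p)
cv2.imwrite("pics/t5.png",cv2.resize(t[140:300,260:420],None,fx=3.7,fy=3.7,interpolation=cv2.INTER_CUBIC))
p=p[0]
move([*p[:2],190],p[2]-np.pi/2)
```

```text
[[ 444.53 -274.35    1.55   41.79    6.44]]
[]Traceback (most recent call last):
  File "<stdin>", line 4, in <module>
IndexError: index 0 is out of bounds for axis 0 with size 0
```

View pics/t5.png

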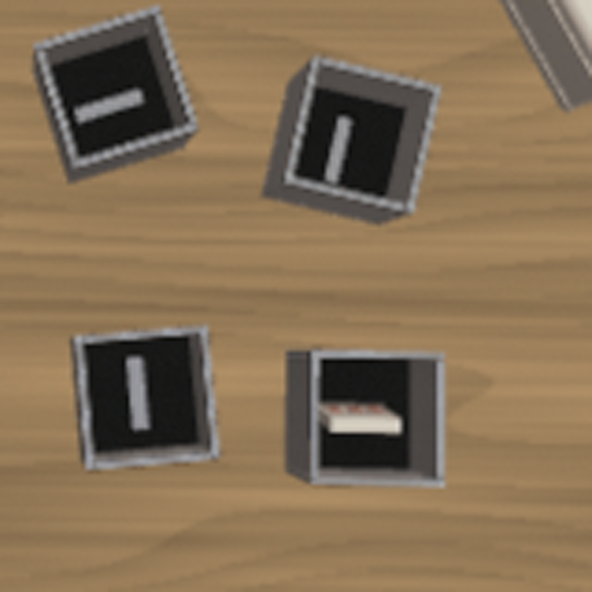

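Pots A, B and C are empty. Pot D's rim is at (311-445, 352-485) in the crop; its plaque's top edge at (362,425) sits below the rim centre, so the plaque is tilted.

Run:
```python
from h import *
q=np.array([(313,352),(443,352),(445,485),(311,483)])/3.7+[260-.4,140-.4];w=px2w("top",q,108);d=w[1]-w[0];c=w.mean(0)
print(c.round(1),np.arctan2(d[1],d[0])%(np.pi/2),w.round(1).tolist())
move([446,c[1],190],0)
```

```text
[ 449.8 -276.8] 0.009302750988745112 [[491.4, -235.5], [492.2, -318.7], [407.7, -319.1], [408.1, -233.8]]
t 28.43 pos [462.4 228.6 190.9] j6 0.38 w 29.7 F [ 0.3  0.1 -0.7]
dp [-502.2   58.8    0.6] twist -0.149 or 2.993
```

Call:
apply_moves([
  [-502,60,0],
  [-502,60,0],
  [-502,60,0],
  [-502,60,0],
  [-502,60,0],
  [-502,60,0],
  [-502,60,0],
  [-502,60,0],
  [-502,60,0],
  [-502,60,0],
  [-502,60,0],
  [-502,60,0],
], twist=[-0.149,-0.149,-0.149,-0.149,-0.149,-0.149,-0.149,-0.149,-0.149,-0.149,-0.149,-0.149], hand=[0.36,0.36,0.36,0.36,0.36,0.36,0.36,0.36,0.36,0.36,0.36,0.36])

```text
time: 29.92
ee_pos: [447.1, -275.7, 190.2]
eef_rot: [-2.22, -2.223, -0.0]
contact_force: [-1.5, -1.2, -0.1]
width: 28.3
```

Run:
```python
from h import *
move([447.5,-276,69.3],0)
```

```text
t 29.93 pos [ 447.1 -275.7  190.2] j6 -0.78 w 28.3 F [-1.5 -1.2 -0.1]
dp [ -0.3   0.5 120.9] twist 0.002 or -3.14
```

Call:
apply_moves([
  [0,0,50],
  [0,0,85],
  [0,0,100],
  [0,0,112],
  [0,0,121],
  [0,0,121],
  [0,0,121],
  [0,0,121],
  [0,0,121],
  [0,0,121],
  [0,0,121],
], twist=[0,0,0,0,0,0,0,0,0,0,0], hand=[0.36,0.36,0.36,0.36,0.36,0.36,0.36,1,1,1,1])

```text
time: 31.3
ee_pos: [447.0, -276.9, 69.3]
eef_rot: [2.221, 2.221, 0.0]
contact_force: [1.6, -0.9, -0.2]
width: 9.9
```

Run:
```python
from h import *
move([499,283.1,64],1.422-np.pi/2)
```

```text
t 31.3 pos [ 447.  -276.9   69.3] j6 -0.78 w 9.9 F [ 1.6 -0.9 -0.2]
dp [560.   51.9   5.1] twist 0.149 or -2.993
```

Call:
apply_moves([
  [0,0,-30],
  [0,0,-80],
  [0,0,-120],
  [560,52,-120],
  [560,52,-120],
  [560,52,-120],
  [560,52,-120],
  [560,52,-120],
  [560,52,-120],
  [560,52,-120],
  [560,52,-120],
  [560,52,-120],
], twist=[0,0,0,0.149,0.149,0.149,0.149,0.149,0.149,0.149,0.149,0.149], hand=[1,1,1,1,1,1,1,1,1,1,1,1])

```text
time: 32.8
ee_pos: [498.5, 285.2, 189.1]
eef_rot: [2.38, 2.05, -0.001]
contact_force: [0.7, -0.7, 0.5]
width: 10.2
```

Call:
apply_moves([
  [0,0,0],
  [0,0,0],
  [0,0,0],
], twist=[0,0,0], hand=[1,1,1])

```text
time: 33.17
ee_pos: [499.0, 281.9, 189.2]
eef_rot: [2.382, 2.048, -0.001]
contact_force: [-0.4, 0.3, 0.4]
width: 9.7
```

Run:
```python
from h import *
move([499,283.1,63.2],1.422-np.pi/2)
```

```text
t 33.17 pos [499.  281.9 189.2] j6 0.46 w 9.7 F [-0.4  0.3  0.4]
dp [  1.2  -0.2 126. ] twist -0.002 or 3.14
```

Call:
apply_moves([
  [1,0,60],
  [1,0,105],
  [1,0,118],
  [1,0,123],
  [1,0,125],
  [1,0,125.5],
  [1,0,126],
  [1,0,126],
  [1,0,126],
  [1,0,126],
], twist=[0,0,0,0,0,0,0,0,0,0], hand=[1,1,1,1,1,1,1,1,1,1])

```text
time: 34.42
ee_pos: [499.0, 284.2, 63.3]
eef_rot: [2.381, 2.05, 0.0]
contact_force: [-0.1, -0.2, 1.2]
width: 9.5
```

Call:
apply_moves([
  [0,0,0],
  [0,0,0],
  [0,0,0],
  [0,-8,0],
  [0,-13,0],
  [0,-16,0],
  [0,-19,0],
  [0,-22,0],
  [0,-25,0],
  [0,-27,0],
  [0,-28,0],
  [0,-28,0],
], twist=[0,0,0,0,0,0,0,0,0,0,0,0], hand=[0.1,0.1,0.1,0.1,0.1,0.1,0.1,0.1,0.1,0.1,0.1,0.1])

```text
time: 35.92
ee_pos: [471.3, 288.3, 63.2]
eef_rot: [-2.381, -2.05, -0.0]
contact_force: [-0.7, 0.5, -0.1]
width: 39.8
```

Call:
apply_moves([
  [0,0,-30],
  [0,0,-80],
  [0,0,-127],
  [-200,-50,-150],
  [-300,-50,-150],
  [-350,-50,-150],
  [-350,-50,-150],
  [-350,-50,-150],
  [-350,-50,-150],
  [-350,-50,-150],
  [-350,-50,-150],
], twist=[0,0,0,0,0,0,0,0,0,0,0], hand=[0.1,0.1,0.1,0.1,0.1,0.1,0.1,0.1,0.1,0.1,0.1])

```text
time: 37.3
ee_pos: [370.0, -50.0, 213.2]
eef_rot: [-2.381, -2.05, -0.0]
contact_force: [0.3, 0.4, 0.3]
width: 39.7
```

Run:
```python
from h import *
t=read_camera("top");s=read_camera("scene")
C=np.array([458,198.2]);yb=1.422;tt=np.array([np.cos(yb),np.sin(yb)]);n=np.array([tt[1],-tt[0]])
L=plaques(t,(205,275,90,240),160,66);print("lean",L);print([[((p[:2]-C)@n).round(1),((p[:2]-C)@tt).round(1)] for p in L])
hsv=cv2.cvtColor(t,cv2.COLOR_BGR2HSV);m=cv2.inRange(hsv,(20,120,120),(35,255,255));m[:,250:]=0;m[:140]=0;m[240:]=0
print("buf",rect("top",m,30))
for k in("rest","pusher","bottle"): print(k,[np.round(d["xyz"]).tolist() for d in recognise(k,"top")[:1]])
cv2.imwrite("pics/f.png",np.vstack([cv2.resize(t[130:280,80:400],(640,300)),cv2.resize(s[150:270,270:398],(320,300),interpolation=cv2.INTER_CUBIC).repeat(2,1)]))
```

```text
lean [[475.58 287.27   1.43  39.06   8.11]
 [467.03 225.65   1.41  39.96   8.2 ]
 [457.59 165.08   1.43  39.66   8.15]
 [450.33 109.7    1.43  41.21   8.16]]
[[np.float64(4.2), np.float64(90.7)], [np.float64(4.9), np.float64(28.5)], [np.float64(4.5), np.float64(-32.8)], [np.float64(5.5), np.float64(-88.7)]]
buf [658.815 126.218  94.618  25.821   1.483 658.779 126.246 365.   ]
rest [[552.0, -6.0, 16.0]]
pusher [[531.0, -451.0, 4.0]]
bottle [[644.0, 367.0, 38.0]]
```

View pics/f.png

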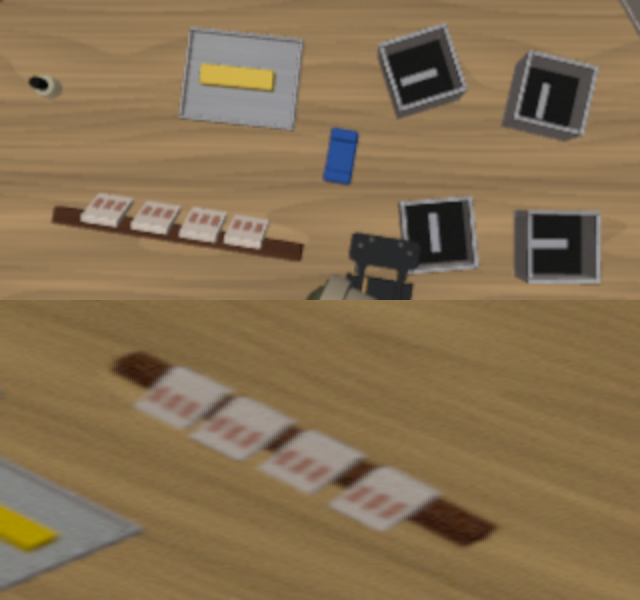

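All four plaques lean in a row, at (105,208), (155,215), (203,222) and (246,231) in the upper crop. The pots stand empty, the buffer is in the tray at (237,77), and the arm is clear at z = 213 mm.

```bash
python3 -c "
from bench import *
job_done(); print(state()['time'])"
```

```text
the job is handed in; nothing more can be done
the job is handed in; nothing more can be done
```

The job is handed in. The yellow buffer lies flat in the tray, and all four plaques lean side by side against the window side of the batten. The task took about 37 s of robot time, and no verdict was reported.

- **Buffer:** the last picture put it within about 5 mm of the tray centre, aligned with the tray's long side.
- **Plaques:** their top edges sit 4.2 to 5.5 mm to the window side of the batten's centre line. That matches a lean of about 0.34 rad. They stand at -89, -33, +29 and +91 mm along the batten, so neighbouring centres are at least 56 mm apart, and they are parallel to it within about 0.02 rad.
- **Pots:** all four stand upright and empty. Pot D was knocked aside during the run, so I located it again before picking its plaque.
- **Bystanders:** the finger rest and nail pusher read within 1 mm of their starting positions. The bottle reads about 6 mm off, within the detector's scatter.
- **Not measured directly:** plaque lean and height are inferred from the top view and the geometry. The scene view agrees, and no check failed.

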